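Level the load-cell base

TASK

The load-cell base on the bench rocks because one of its four red wing screws has been backed off, so that its wing stands askew while the other three lie along their black index lines. Turn that wing screw clockwise until its wing lies along its index line too, so that all four feet carry the base evenly and it no longer rocks, and let go. Do not push the base out of its place.

Things in the scene. Friction and masses are not known exactly. Their poses are not given: they have to be found in the camera images.
- level_screw (a joint): angle (rad) of the one red wing screw that turns; the other three are locked. Grows clockwise from above. 0: wing along its black index line, feet evenly loaded; negative: foot too short. Starts at -1.25 to -0.85, stops at -1.45 and 0.7. 1 rad moves its foot 7 mm; the wing keeps its height. Needs up to 0.2 N m, stays where left; rubber feet give, so within 0.25 of 0 all feet are well loaded
- screw_grip (a point): centre of that screw's red wing, on its upright turning axis (z): a bar 46 mm long (this point's x), 12 mm thick (y: grip across it), 28 mm high, white line on top. This point is 66 mm over the bench, 26 mm over the top of the base plate, 14 mm over the wing's underside
- screw_foot: black rubber foot below that screw, 32 mm wide, 10 mm high; origin at the centre of its underside, which hangs above the bench at the start
- far_foot: same foot below the locked screw at the opposite corner; origin at the centre of its underside. The base: loose, 3 kg, any yaw; aluminium plate 220 x 180 x 12 mm, its top 40 mm over the bench, a wing screw near each corner (164 and 124 mm apart), a round steel load puck in the middle (57 mm wide, top 72 mm over the bench)

How it is judged:
By the outcome, as a careful person would: the job done as asked, in the order asked, and still so for the second after the job is handed in, with the robot touching nothing.
It also fails if it takes over 32 s, if anything falls off the work surface, if the arm or the gripper's body presses on something with over 40 N, if the wrist force passes 120 N, or if a joint passes its speed limit or range.

ROBOT

A 6-joint arm with a two-finger parallel gripper is mounted at the origin on a cart in front of the work surface, level with it; the furniture and walls round the work are solid. World frame = base frame: x ahead of the robot, y to its left, z up, the work surface at z = 0. Lengths are in m, angles in rad, forces in N, time in s.
With the tool pointing down it reaches from about 0.275 to 0.85 m from the base axis. Payload 5.2 kg.
Tool frame: the origin (TCP) lies at the very end of the fingers, on their centre line; the grasp point (between the pads) lies env.grasp_offset behind it (env.grasp_offset is the distance from the TCP to the grasp point, in m); z points along the fingers, y is the line along which they close (so a half turn about z gives the same grasp; the last joint's range is limited). The gripper opens to 85 mm and grips with 20 to 120 N. Pads are 22 mm wide; open, the fingers measure 114 mm over their backs; the gripper's body (76 mm by 85 mm) begins 54 mm behind the grasp point. The pads swing forward as they close: fully open they stand 13 mm farther back than shut.
Start: joints at [-1.417, 0.259, 1.535, -0, 1.348, -0.203], TCP at [0.192, -0.515, 0.231] pointing down, gripper open.
Joint ranges: [-3.14, 3.14], [-0.91, 2.08], [0.19, 2.58], [-1.22, 4.36], [0.22, 2.71], [-3.12, 3.12]. Speed limits (rad/s): [2.57, 2.57, 3.14, 3.14, 3.14, 3.14].

INTERFACE

Orientations are given as a unit quaternion [x, y, z, w].
In Python, from cell import sensors, cams, job, env gives the robot as it stands.
- The arm moves only by the shell command python3 -m crank 'ROWS' [FORCE]. ROWS is JSON, a list of rows, each a list of 5 numbers: the opening, from -1 (shut) to 1 (fully open), then the shift along the world's x, y, z in mm, then the turn about the world's z in degrees. A call has 1 to 20 rows; each row is the pose to reach, as a shift and turn from the pose commanded when the call began; what a row does not reach only later rows make up. A row lasts 1/8 s, in which the tool goes at most 62.5 mm and 10.7 degrees, less where a joint would pass 70% of its speed; a pose out of reach is approached as far as the arm can. A call with a gripper value outside its range is refused whole. The fingers move at their own pace and stop on an object; FORCE is the grip in N (left out, the last holds). Time passes only in rows, so rows that repeat a pose let the fingers close. It gives the time, the measured TCP pose, the force, the opening and the grip force at its end, in the units of the state.
- sensors.sense(): the state, without advancing time (a new reading comes with each control period).
- cams.snapshot(name): name is "scene" or "top"; returns a dict with "img" (384x512x3 uint8, blue, green, red), "depth" (384x512 float32, m along the optical axis (not along the pixel's ray), 0 where there is no reading), "fx", "fy", "cx", "cy" (pixels), "R" (3x3) and "t" (3): a world point X has camera coordinates R X + t. Camera axes: x right, y down, z forward; pixel columns grow to the right and rows downward; lengths in m; the calibration is good to about 2 mm. A picture is of the moment at which its call begins.
- job.job_done(): hands the job in; it is judged then, once.
The state is a dict: "clock": time; "joint_positions": joint angles; "joint_velocities": joint speeds; "joint_efforts": joint torques, N m; "position": TCP position; "ee_rot": TCP orientation; "wrist_force": force on the tool from outside, world axes, zero at the start; "torque": the same for the moment, N m; "gripper_width": opening from 0.0 (shut) to 1.0 (fully open); "grasp_force": force on a finger pad.
Only numpy, scipy, OpenCV 4.12 (cv2) and the standard library are available. Lean on these libraries where they do the work, as an engineer would, in place of code of your own. Each camera call takes 0.05 s, during which the arm holds its last target. There are 200 camera calls.

## Working session

There is one attempt and no reset: what is moved stays moved. The work goes in short steps, Python scripts to look and compute and a shell command to move; the robot and the scene stay as the last step left them, time stands still between calls to the robot, and variables do not carry over. Pictures are saved under pics/ and viewed, at most 10 in all, crops included, and the job is handed in when it is done.

```bash
mkdir -p pics; python3 - <<'E'
from cell import sensors,cams,env
import cv2,numpy as np
for n in("top","scene"):
    s=cams.snapshot(n); cv2.imwrite(f"pics/{n}0.png",s["img"]); np.savez(f"{n}0.npz",**{k:v for k,v in s.items()})
    print(n,s["fx"],s["R"],s["t"])
a=cv2.imread("pics/top0.png");b=cv2.imread("pics/scene0.png")
print(env.grasp_offset,sensors.sense())
E
```

```text
top 420.7120240226373 [[-0.0038519  -0.99941376 -0.03401905]
 [-0.99789786  0.00604239 -0.06452406]
 [ 0.06469179  0.033699   -0.99733613]] [0.24409451 0.55711294 0.87455401]
scene 499.6404959301978 [[-0.91198997 -0.4098555   0.01711023]
 [-0.30879458  0.65846127 -0.68634879]
 [ 0.2700374  -0.63122676 -0.72707123]] [0.5659308  0.06181204 0.9662299 ]
0.0187 {'clock': 0.1, 'joint_positions': array([-1.41680919e+00,  2.59242883e-01,  1.53597745e+00, -5.39444205e-07,
        1.34800371e+00, -2.02805654e-01]), 'joint_velocities': array([ 0.00022734, -0.00260402, -0.00305222, -0.00012407, -0.00038585,
       -0.00055634]), 'joint_efforts': array([ 2.56507585e-03, -4.46967566e+01, -2.91247380e+01, -1.67453372e-04,
        6.27625035e-03,  2.02624528e-05]), 'position': array([ 0.19204321, -0.51487409,  0.23057096]), 'ee_rot': array([ 9.84129182e-01,  1.77451648e-01,  1.96455805e-05, -8.15457449e-04]), 'wrist_force': array([ 0.64487717, -0.47491714, -0.22448748]), 'torque': array([-0.01535056,  0.0138225 , -0.03762131]), 'grasp_force': 0.0, 'gripper_width': 1.0022607985342038}
```

View pics/top0.png

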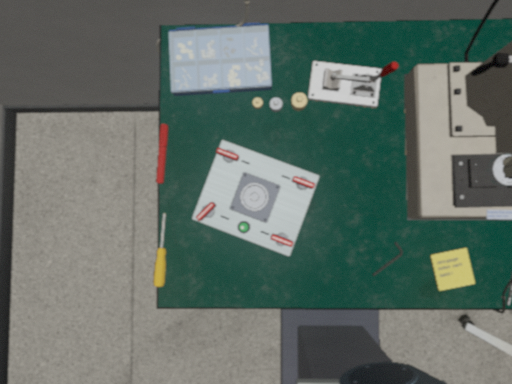

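View pics/scene0.png

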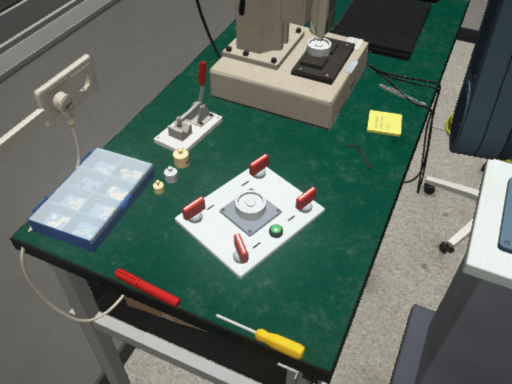

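The top view shows the plate around (256,197). The askew wing is at about (206,211), and the other three are at (228,155), (303,183) and (282,240). I'll enlarge that area.

```bash
cat > h.py <<'E'
import numpy as np
def ray(s,u,v,z):
    R,t=s["R"],s["t"]; c=-R.T@t; d=R.T@np.array([(u-s["cx"])/s["fx"],(v-s["cy"])/s["fy"],1]); return c+d*(z-c[2])/d[2]
def proj(s,X):
    p=s["R"]@np.array(X)+s["t"]; return p[0]/p[2]*s["fx"]+s["cx"],p[1]/p[2]*s["fy"]+s["cy"]
E
python3 - <<'E'
import cv2,numpy as np
a=cv2.imread("pics/top0.png")[135:265,185:330];b=cv2.imread("pics/scene0.png")[145:280,170:330]
cv2.imwrite("pics/c1.png",cv2.resize(a,None,fx=4.5,fy=4.5,interpolation=cv2.INTER_CUBIC))
from h import *
s=np.load("top0.npz"); img=s["img"].astype(int)
m=((img[...,2]>120)&(img[...,1]<90)&(img[...,0]<90)).astype(np.uint8)
n,l,st,c=cv2.connectedComponentsWithStats(m)
for i in range(1,n):
    if st[i,4]>15:
        v,u=np.nonzero(l==i); P=np.array([ray(s,x,y,.075)[:2] for x,y in zip(u,v)])
        r=cv2.minAreaRect((P*1000).astype(np.float32)); w,V=np.linalg.eigh(np.cov(P.T)); 
        print(c[i],st[i,4],P.mean(0).round(4),np.degrees(np.arctan2(*V[::-1,1])).round(1),r)
E
```

```text
[394.30769231  65.02564103] 39 [ 0.8054 -0.0394] -167.0 ((805.4918212890625, -38.73947525024414), (11.999895095825195, 12.427387237548828), 88.56069946289062)
[161.60807601 152.37767221] 421 [0.6318 0.4331] 176.4 ((630.6644287109375, 433.4671936035156), (15.944165229797363, 119.4198226928711), 86.18572998046875)
[226.55172414 155.51724138] 29 [0.6241 0.3007] 68.6 ((625.1785888671875, 301.6133728027344), (45.74221420288086, 4.424813270568848), 68.61825561523438)
[302.38095238 184.04761905] 21 [0.5653 0.1485] 69.4 ((565.19873046875, 148.3843536376953), (35.907806396484375, 2.114542245864868), 68.93099212646484)
[207.6  211.72] 25 [0.5109 0.3387] 135.2 ((509.9147644042969, 339.4950866699219), (2.641995429992676, 39.606773376464844), 46.95676803588867)
```

View pics/c1.png

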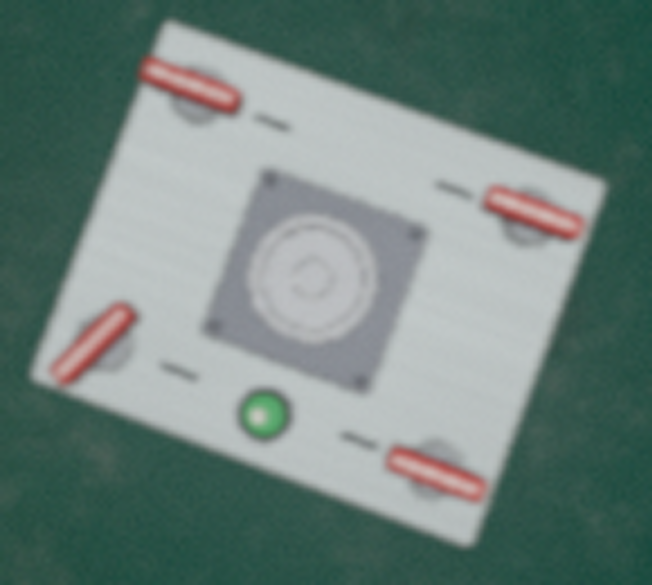

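The screw to turn has its wing in the crop from (64,372) to (124,314). The locked wings' white lines run (148,69)-(236,100), (490,198)-(578,227) and (393,459)-(480,489).

```bash
python3 - <<'E'
from h import *
from cell import sensors
s=np.load("top0.npz")
f=lambda x,y,z=.08: ray(s,(x+.5)/4.5-.5+185,(y+.5)/4.5-.5+135,z)
C=[]
for n,a,b in(("T",(64,372),(124,314)),("A",(148,69),(236,100)),("B",(490,198),(578,227)),("C",(393,459),(480,489))):
    p,q=f(*a),f(*b);d=q-p; C.append((p+q)/2); print(n,C[-1].round(4),"len",np.hypot(*d[:2]).round(4),"ang",(np.degrees(np.arctan2(d[1],d[0]))%180).round(1))
print("T from others",C[1]+C[3]-C[2], np.linalg.norm(C[1]-C[2]),np.linalg.norm(C[3]-C[2]))
from scipy.spatial.transform import Rotation as Ro
R=Ro.from_quat(sensors.sense()["ee_rot"]).as_matrix();print("tool y ang",np.degrees(np.arctan2(R[1,1],R[0,1])),R[:,2])
# scene camera check
c=np.load("scene0.npz");T=C[0]; print("scene proj of top",proj(c,T))
E
```

```text
T [0.5126 0.3422 0.08  ] len 0.0369 ang 133.8
A [0.6277 0.2987 0.08  ] len 0.0419 ang 70.1
B [0.5693 0.1471 0.08  ] len 0.0408 ang 71.2
C [0.4545 0.191  0.08  ] len 0.0402 ang 70.9
T from others [0.51289233 0.34260142 0.08      ] 0.16245701395173634 0.12291925419583864
tool y ang -69.5572570127282 [-2.50740958e-04  1.61200323e-03 -9.99998669e-01]
scene proj of top (np.float64(241.3093172884276), np.float64(242.04672073082105))
```

```bash
python3 - <<'E'
import cv2
b=cv2.imread("pics/scene0.png")[215:285,200:300]
cv2.imwrite("pics/c2.png",cv2.resize(b,None,fx=6,fy=6,interpolation=cv2.INTER_CUBIC))
E
```

```text
(no output)
```

View pics/c2.png

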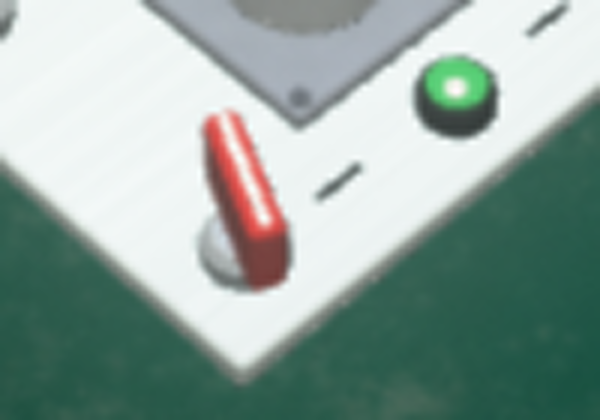

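The scene view has the wing's white line centred at crop (245,167), which is pixel (240.8,242.8). That agrees with the projected (241.3,242.0). The wing is at 134° and must turn −63°. I'll move above it with the tool turned +113.4°.

```bash
python3 -m crank '[[0.2,30,60,0,10],[0.2,50,120,0,20],[0.2,70,180,0,30],[0.2,90,240,0,40],[0.2,115,300,0,50],[0.2,135,360,0,60],[0.2,160,420,0,70],[0.2,180,480,0,80],[0.2,200,540,0,90],[0.2,225,600,0,100],[0.2,245,660,0,110],[0.2,270,720,-20,113.4],[0.2,290,780,-50,113.4],[0.2,310,830,-70,113.4],[0.2,320.7,857.3,-90,113.4],[0.2,320.7,857.3,-90,113.4],[0.2,320.7,857.3,-90,113.4],[0.2,320.7,857.3,-90,113.4],[0.2,320.7,857.3,-90,113.4]]' 40
python3 - <<'E'
from cell import sensors,cams
import cv2,numpy as np
from scipy.spatial.transform import Rotation as Ro
s=sensors.sense();R=Ro.from_quat(s["ee_rot"]).as_matrix();print(np.degrees(np.arctan2(R[1,1],R[0,1])),s["joint_positions"],s["position"])
a=cams.snapshot("scene")["img"][120:300,150:350];cv2.imwrite("pics/s1.png",cv2.resize(a,None,fx=3,fy=3))
E
```

```text
clock: 2.48
position: [0.5133, 0.3411, 0.1428]
ee_rot: [0.393, 0.92, 0.001, 0.001]
wrist_force: [0.0, -0.4, -0.1]
gripper_width: 0.596
grasp_force: 0.0
43.764722026889764 [ 4.05777539e-01  4.42404328e-01  1.49174605e+00 -1.14904637e-04
  1.20527968e+00 -3.58019149e-01] [0.51329583 0.34107355 0.14281223]
```

View pics/s1.png

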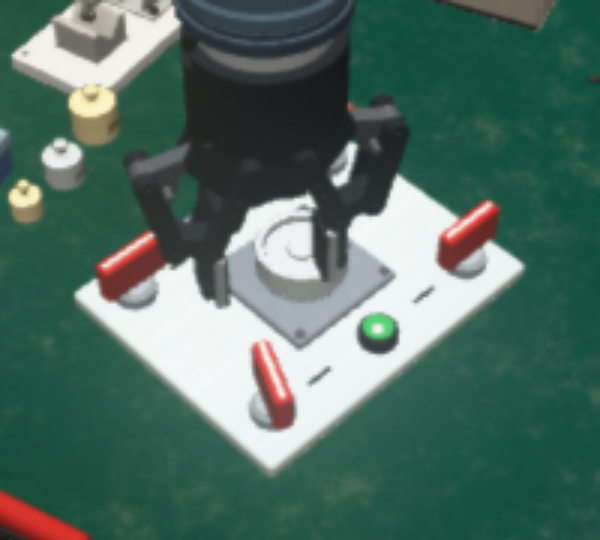

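The gripper is centred over the askew wing with the fingers straddling it at about 60 mm height. Next I descend.

```bash
python3 -m crank '[[0.2,0,1,-30,0],[0.2,0,1,-55,0],[0.2,0,1,-75,0],[0.2,0,1,-90,0],[0.2,0,1,-90,0],[0.2,0,1,-90,0]]'
python3 - <<'E'
from cell import sensors,cams
import cv2
a=cams.snapshot("scene")["img"][160:290,180:320];cv2.imwrite("pics/s2.png",cv2.resize(a,None,fx=4,fy=4))
E
```

```text
clock: 3.28
position: [0.5135, 0.3431, 0.0522]
ee_rot: [0.392, 0.92, 0.001, 0.001]
wrist_force: [0.5, -0.5, 0.5]
gripper_width: 0.601
grasp_force: 0.0
```

View pics/s2.png

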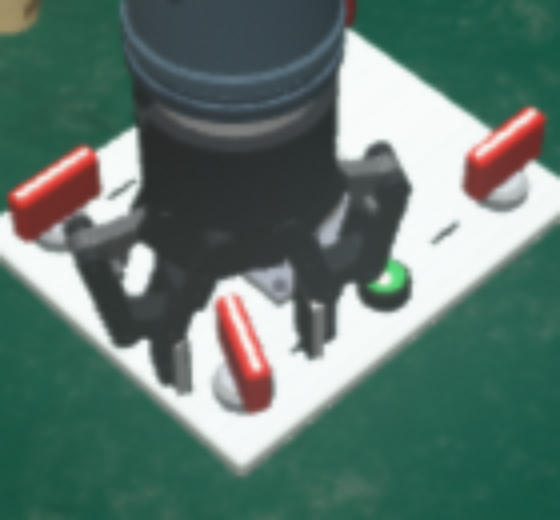

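The fingertips, at crop (182,390) and (318,355), straddle the wing base evenly. I'll close on it.

```bash
python3 -m crank '[[0.2,-0.8,-0.7,-1,0],[-1,-0.8,-0.7,-1,0],[-1,-0.8,-0.7,-1,0],[-1,-0.8,-0.7,-1,0],[-1,-0.8,-0.7,-1,0],[-1,-0.8,-0.7,-1,0],[-1,-0.8,-0.7,-1,0]]' 45
```

```text
clock: 4.2
position: [0.5129, 0.3432, 0.0509]
ee_rot: [0.392, 0.92, 0.001, 0.001]
wrist_force: [3.1, 4.8, 1.1]
gripper_width: 0.129
grasp_force: 48.0
```

Gripped, at about 11 mm. Now the −63° turn.

```bash
python3 -m crank '[[-1,0,0,0,-5],[-1,0,0,0,-10],[-1,0,0,0,-15],[-1,0,0,0,-20],[-1,0,0,0,-25],[-1,0,0,0,-30],[-1,0,0,0,-35],[-1,0,0,0,-40],[-1,0,0,0,-45],[-1,0,0,0,-50],[-1,0,0,0,-55],[-1,0,0,0,-60],[-1,0,0,0,-63],[-1,0,0,0,-63],[-1,0,0,0,-63]]'
python3 - <<'E'
from cell import sensors,cams
import cv2,numpy as np
from scipy.spatial.transform import Rotation as Ro
s=sensors.sense();R=Ro.from_quat(s["ee_rot"]).as_matrix();print(np.degrees(np.arctan2(R[1,1],R[0,1])),s["torque"],s["wrist_force"])
a=cams.snapshot("scene")["img"][160:290,180:320];cv2.imwrite("pics/s3.png",cv2.resize(a,None,fx=4,fy=4))
E
```

```text
clock: 6.08
position: [0.5133, 0.3429, 0.0521]
ee_rot: [0.815, 0.579, 0.002, 0.0]
wrist_force: [-0.7, 1.5, 8.3]
gripper_width: 0.131
grasp_force: 49.1
-19.170627090451674 [ 0.57870927 -0.16160075 -0.0605922 ] [-0.66522066  1.53450753  8.29038577]
```

View pics/s3.png

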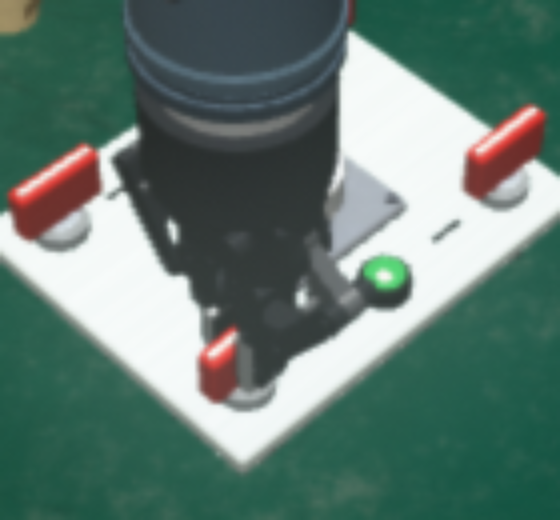

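The wing now lies parallel to the others. Next I release, rise and back away so both cameras can see it.

```bash
python3 -m crank '[[-0.4,0,0,0,0],[0,0,0,0,0],[0.2,0,0,0,0],[0.2,0,0,0,0],[0.2,0,0,15,0],[0.2,0,0,45,0],[0.2,0,0,90,0],[0.2,0,-50,130,0],[0.2,-20,-110,140,0],[0.2,-40,-170,140,0],[0.2,-60,-230,140,0],[0.2,-80,-290,140,0],[0.2,-100,-350,140,0],[0.2,-120,-410,140,0],[0.2,-140,-470,140,0],[0.2,-150,-520,140,0],[0.2,-150,-520,140,0],[0.2,-150,-520,140,0]]'
python3 - <<'E'
from cell import cams
import cv2,numpy as np
s=cams.snapshot("top");np.savez("top1.npz",**s)
cv2.imwrite("pics/c3.png",cv2.resize(s["img"][135:265,185:330],None,fx=4.5,fy=4.5,interpolation=cv2.INTER_CUBIC))
E
```

```text
clock: 8.38
position: [0.3619, -0.1776, 0.1908]
ee_rot: [0.815, 0.579, 0.0, 0.0]
wrist_force: [-0.1, 0.1, 0.7]
gripper_width: 0.601
grasp_force: 0.0
```

View pics/c3.png

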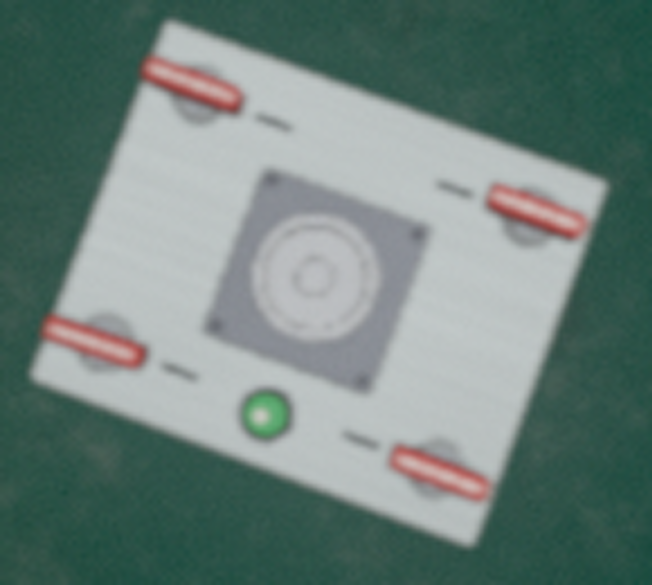

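The turned wing now runs from (50,329) to (138,355), within about 3° of the other wings. The plate corners are where they were, so I'm handing the job in.

```bash
python3 -c "from cell import job;print(job.job_done())"
```

```text
the job is handed in; nothing more can be done
None
```

I turned the backed-off wing screw clockwise by about 63°, and its wing now lies within about 3° (0.05 rad) of its index line; I let go, the base stayed in place, and the job is handed in (about 8.4 s used). I didn't test for rocking directly, but the allowed range is 0.25 rad.

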